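Steer the laser spot onto the bore target

ROBOT

A 6-joint arm with a two-finger parallel gripper is mounted at the origin on the work surface. World frame = base frame: x ahead of the robot, y to its left, z up, the work surface at z = 0. Lengths are in mm, angles in rad, forces in N, time in s.
With the tool pointing down it reaches from about 300 to 850 mm from the base axis. Payload 4.2 kg.
Tool frame: the origin (TCP) lies at the very end of the fingers, on their centre line; the grasp point (between the pads) lies 19 mm behind it; z points along the fingers, y is the direction in which the jaws open and shut (so a half turn about z gives the same grasp; the last joint's range is limited). The gripper opens to 91 mm and grips with 3 to 60 N. Pads are 32 mm wide; open, the fingers measure 118 mm over their backs; the gripper's body (76 mm by 178 mm) begins 60 mm behind the grasp point.
Start: joints at [-0.02, 0.32, 1.565, -0, 1.257, -0.02], TCP at [575.016, 0, 213.976] pointing down, gripper open.
Joint ranges: [-3.11, 3.11], [-0.84, 2.01], [0.21, 2.61], [-1.34, 4.49], [0.05, 2.63], [-2.56, 2.56]. Speed limits (rad/s): [2.57, 2.57, 3.14, 3.14, 3.14, 3.14].

INTERFACE

Orientations are given as [roll, pitch, yaw] about the fixed x, y, z axes, in that order (R = Rz(yaw) Ry(pitch) Rx(roll)).
In Python, from workcell import * gives the robot as it stands.
- The arm moves only by the shell command python3 -m inch 'ROWS' [FORCE]. ROWS is text: rows parted by semicolons, each of 7 numbers parted by spaces: the opening in per cent of the stroke, from 0 (shut) to 100 (fully open), then the shift along the tool's x, y, z in m, then the turn, a rotation vector about the tool's x, y, z in degrees. In form: gripper x y z wx wy wz; .... A call has 1 to 8 rows; each row shifts and turns the commanded pose from where the row before left it, along the tool's axes as they then stand; what a row does not reach is not made up. A row lasts 1/8 s, in which the tool goes at most 62.5 mm and 10.7 degrees, less where a joint would pass 70% of its speed; a pose out of reach is approached as far as the arm can. A call with a gripper value outside its range is refused whole. The fingers move at their own pace and stop on an object; FORCE is the grip in N (left out, the last holds). Time passes only in rows, so rows that do not move let the fingers close. It gives the time, the measured TCP pose, the force and the opening at its end, in the units of the state.
- observe(): the state, without advancing time (a new reading comes with each control period).
- capture(name): name is "scene" or "side" or "wrist"; returns (picture, depth): 384x512x3 uint8, red, green, blue; 384x512 float32, mm along the optical axis (not along the pixel's ray), 0 where there is no reading.
- get_calibration(name): a dict with "fx", "fy", "cx", "cy" (pixels), "camera_from_world" (4x4, takes a point from world to camera coordinates); the wrist camera has in their place "tool_from_camera" (4x4, takes a point from camera to tool coordinates, whose origin is the TCP and whose axes are the flange's). Camera axes: x right, y up, looking along -z (the intrinsics and any distortion apply to the point x, -y, -z); pixel columns grow to the right and rows downward; lengths in mm; the calibration is good to about 2 mm. The wrist camera is an equidistant fisheye: a pixel r from the principal point sees the ray r / f radians off the axis. A picture is of the moment at which its call begins: read the wrist's pose just before it. get_calibration takes no time and is no camera call.
- close_job(): hands the job in, once; it reports no verdict.
The state is a dict: "clock": time; "joints": joint angles; "qvel": joint speeds; "effort": joint torques, N m; "position": TCP position; "tcp_rot": TCP orientation; "contact_force": force on the tool from outside, world axes, zero at the start; "torque": the same for the moment, N m; "opening": opening from 0.0 (shut) to 1.0 (fully open).
Only numpy, scipy, OpenCV 4.12 (cv2) and the standard library are available. Lean on these libraries where they do the work, as an engineer would, in place of code of your own. Each camera call takes 0.05 s, during which the arm holds its last target. There are 200 camera calls.

TASK

Pinch the two green buttons of the laser's shutter together, lift the shutter fully up and leave it latched open. Then turn the two knobs on top of the mirror mount in turn until the red laser spot lies wholly inside the white ring of the black bullseye in the workpiece. Do not touch the mirror glass or its holder, and leave the box, spanner and brass drift where they are.

Things in the scene. Friction and masses are not known exactly. Their poses are not given: they have to be found in the camera images.
- optics: Fixed grey base plate, 140 x 330 x 15 mm, carrying laser and mirror mount; yaw varies up to 0.25 rad. Origin on the table under the mirror's centre; x points level from mirror to workpiece, y from mirror to laser, z up. Heights over the table: knob tops 208 mm, mount frame under the knobs 168 mm (bosses 174 mm), laser 158 mm, shutter housing 160 mm.
- shutter_grip (a point): Middle of the black shutter grip (19 x 22 mm, 32 mm high), 11 mm below its top, between its green buttons; 183 mm above the table when shut. It stands on the dark housing at the laser's nose. A button 18 mm wide, 20 mm high, centred 3 mm lower, is on the +x and the -x side (axes as optics); faces 34 mm apart, 25 mm pinched home. Springs 2.4 to 6 N each.
- shutter (a joint): Height of the shutter in m: 0 shut, 0.024 fully up. Shut, toes on the buttons sit under catches and it rises only 3 mm; pinching both buttons by 4 mm frees it. Lifting takes about 2 N. Let go above 0.020, the toes spring out over the catches and it stays up. The spot is lit only when it is up.
- screw_side_knob (a point): Centre of the blue-capped knurled steel knob, the one farther from the robot, 26 mm in diameter and 24 mm high, on a vertical axis, 196 mm above the table. Free all round; its neighbour's axis is 72 mm away.
- screw_side (a joint): Turn of the blue-capped knob in rad, positive clockwise seen from above, -3.2 to 3.2; friction 0.05 N m, stays where it is left. 1 rad clockwise moves the spot 10 mm along the y axis of the optics in the minus direction (away from the laser's side).
- screw_reach_knob (a point): Centre of the yellow-capped knob, same size and height as the blue one, the one nearer the robot.
- screw_reach (a joint): Turn of the yellow-capped knob in rad, positive clockwise seen from above, -3.2 to 3.2, friction as the other. 1 rad clockwise moves the spot 8 mm along the plus x axis of the optics (away from the mirror).
- spot (a point): Centre of the red laser spot, 9 mm in diameter, on the top face of the workpiece, 40 mm above the table. While the shutter is shut the spot is dark and this is where it would fall.
- bullseye (a point): Centre of the bullseye on the black target plug, 41 mm in diameter, let in flush in one of two places in the workpiece's top face (the other holds a brass plug with a black dot). A white ring, 17 mm inside and 23 mm outside, surrounds the centre.
- workpiece: Dark grey steel plate 130 x 150 x 25 mm, fixed on parallels with two strap clamps, its top face 40 mm above the table; origin on the table under its centre, about 215 mm from the mirror.
- mirror: Round mirror 51 mm across in a dark holder 66 x 60 mm, on the workpiece and laser side of the mount's frame; origin at the glass centre 130 mm above the table, top edge below 162 mm. Not to be touched.
- gauge_box_center (a point): Centre of a loose green gauge box, 82 x 152 x 61 mm. Leave alone.
- spanner_grip (a point): Handle of a loose steel spanner 180 mm long lying flat. Leave alone.
- drift_center (a point): Centre of a loose upright brass drift, 28 mm in diameter, 85 mm high. Leave alone.

How it is judged:
By the outcome, as a careful person would: the job done as asked, in the order asked, and still so for the second after the job is handed in, with the robot touching nothing.
It also fails if it takes over 72 s, if anything falls off the work surface, if the arm or the gripper's body presses on something with over 40 N, if the wrist force passes 120 N, or if a joint passes its speed limit or range.

## Working session

There is one attempt and no reset: what is moved stays moved. The work goes in short steps, Python scripts to look and compute and a shell command to move; the robot and the scene stay as the last step left them, time stands still between calls to the robot, and variables do not carry over. Pictures are saved under pics/ and viewed, about 8 in all and at most 12, crops included, and the job is handed in when it is done.

```bash
mkdir -p pics
cat > h.py <<'E'
from workcell import *
import numpy as np, cv2
from scipy.spatial.transform import Rotation as R
def save(name,f):
    s=observe(); p,d=capture(name); cv2.imwrite(f'pics/{f}.png',cv2.cvtColor(p,cv2.COLOR_RGB2BGR)); np.savez(f'{f}.npz',p=p,d=d,pos=s['position'],rot=s['tcp_rot']); return p,d
def world(name,f,u,v,z=None):
    """pixel -> world; z None: depth, else intersect with plane z"""
    D=np.load(f'{f}.npz'); c=get_calibration(name); 
    T=np.linalg.inv(c['camera_from_world'])
    x=(u-c['cx'])/c['fx']; y=(v-c['cy'])/c['fy']
    r=T[:3,:3]@np.array([x,-y,-1]); o=T[:3,3]
    t=D['d'][int(round(v)),int(round(u))] if z is None else (z-o[2])/r[2]
    return o+t*r
E
python3 - <<'E'
from h import *
a,_=save('scene','s1');b,_=save('side','d1')
print(get_calibration('scene'));print(get_calibration('side'));print(get_calibration('wrist')); print(observe())
E
ls
```

```text
{'fx': 347.43854092567705, 'fy': 347.43854092567705, 'cx': 251.16667218768148, 'cy': 191.67359565732835, 'camera_from_world': array([[ 8.72595986e-01,  4.88406603e-01, -5.93599344e-03,
        -4.93689476e+02],
       [-3.58946349e-01,  6.49447332e-01,  6.70354893e-01,
         1.16764540e+02],
       [ 3.31260871e-01, -5.82818285e-01,  7.42016901e-01,
        -1.18760686e+03],
       [ 0.00000000e+00,  0.00000000e+00,  0.00000000e+00,
         1.00000000e+00]])}
{'fx': 392.18785403796903, 'fy': 392.18785403796903, 'cx': 262.1385097607137, 'cy': 189.86779038110464, 'camera_from_world': array([[ 7.71377730e-01, -6.36354275e-01,  5.44385921e-03,
        -4.58348471e+02],
       [ 4.39710744e-01,  5.39154772e-01,  7.18308147e-01,
        -3.61677942e+02],
       [-4.60033543e-01, -5.51693184e-01,  6.95703795e-01,
        -8.40193672e+02],
       [ 0.00000000e+00,  0.00000000e+00,  0.00000000e+00,
         1.00000000e+00]])}
{'fx': 297.3186396354542, 'fy': 297.3186396354542, 'cx': 255.68590116932847, 'cy': 184.27997431337414, 'tool_from_camera': array([[-4.43700952e-04,  9.63504290e-01, 
[... 292 characters left out ...]
+00]])}
{'clock': 0.1, 'joints': array([-2.00056770e-02,  3.20230698e-01,  1.56554764e+00, -3.37650895e-05,
        1.25740989e+00, -1.99888597e-02]), 'qvel': array([ 0.00030439, -0.00163022, -0.00282723,  0.00145679,  0.00108728,
        0.00049249]), 'effort': array([ 5.01049108e-04, -4.13330913e+01, -2.32510239e+01,  7.29743019e-02,
        4.21804120e-02, -4.88014211e-05]), 'position': array([ 5.74546863e+02, -4.21477114e-03,  2.13206440e+02]), 'tcp_rot': array([-3.13999675e+00,  2.05848855e-07,  1.57078994e+00]), 'contact_force': array([ 0.27712778, -0.11921403,  0.78944736]), 'torque': array([-0.00056862,  0.00770923, -0.05573381]), 'opening': 0.998180375804922}
d1.npz
h.py
pics
s1.npz
```

View pics/s1.png

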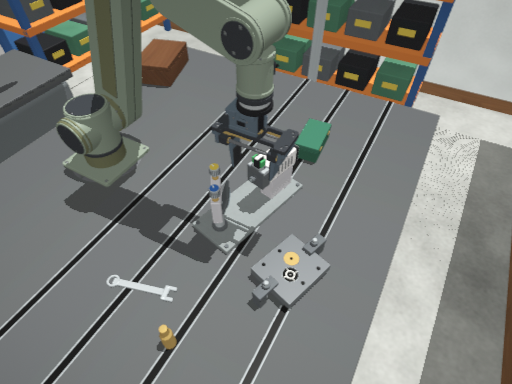

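View pics/d1.png

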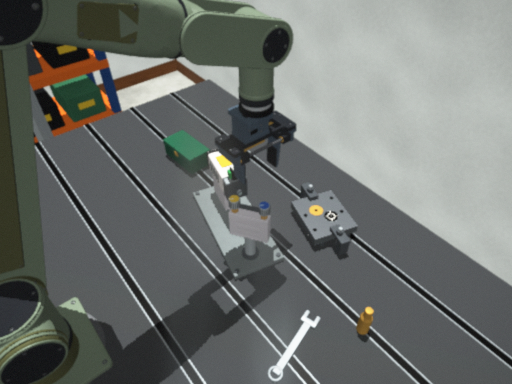

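Both views show the knobs (scene: yellow ≈ (214,168), blue ≈ (214,188)), the shutter near (259,161) and the bullseye near (290,274). I'll enlarge these.

Run:
```python
import cv2,numpy as np
a=cv2.imread('pics/s1.png')[140:300,190:340]; b=cv2.imread('pics/d1.png')[140:260,190:360]
a=cv2.resize(a[:120],None,fx=5,fy=5,interpolation=cv2.INTER_CUBIC); b=cv2.resize(b[:100,:90],None,fx=6,fy=6,interpolation=cv2.INTER_CUBIC)
cv2.imwrite('pics/c1.png',a);cv2.imwrite('pics/c2.png',b)
```

```text
(no output)
```

View pics/c1.png

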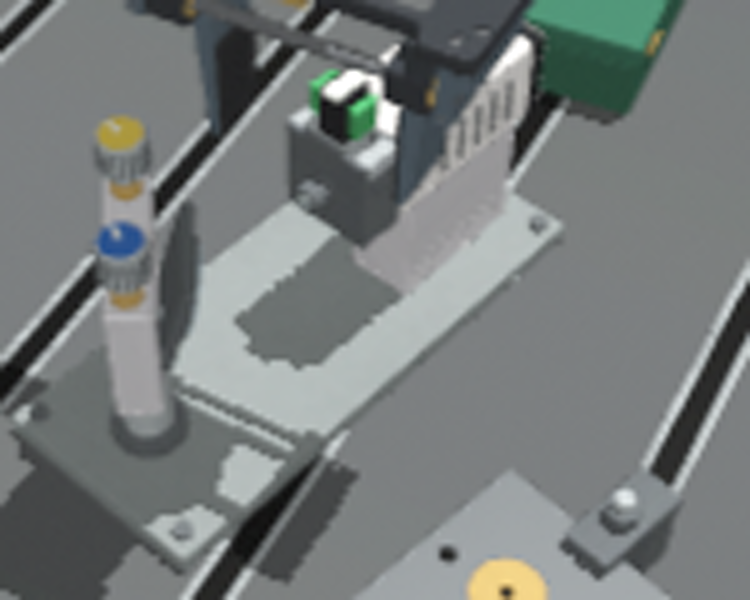

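View pics/c2.png

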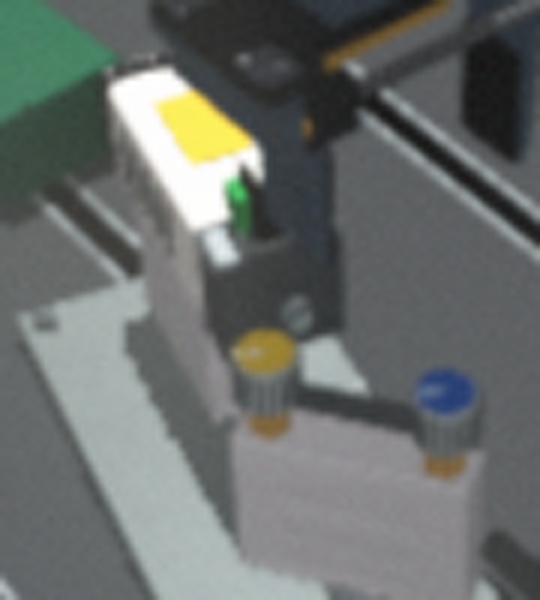

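Run:
```python
from h import *
for n,f,k,u,v,z in [('scene','s1','yel',214.2,166.8,208),('side','d1','yel',234.2,198.3,208),('scene','s1','blue',214.2,188,208),('side','d1','blue',264.2,205.2,208),('scene','s1','griptop',259.4,157.4,194),('scene','s1','bull',290,274,40),('side','d1','bull',331,216,40),('scene','s1','brass',290.5,259,40),('side','d1','brass',316,210.5,40)]:
    print(k,n,world(n,f,u,v,z).round(1), world(n,f,u,v).round(1))
```

```text
yel scene [482.1 -33.9 208. ] [483.4 -35.7 210.1]
yel side [481.3 -34.6 208. ] [479.5 -37.2 211.1]
blue scene [521.1 -93.3 208. ] [522.6 -95.2 210.6]
blue side [520.5 -94.8 208. ] [518.8 -96.8 210.8]
griptop scene [556.   63.4 194. ] [556.4  62.5 194.9]
bull scene [ 740.8 -119.2   40. ] [ 741.1 -120.3   41.9]
bull side [ 741.2 -121.2   40. ] [ 740.1 -122.    41.4]
brass scene [724.2 -80.7  40. ] [724.3 -80.9  40.4]
brass side [723.8 -80.2  40. ] [723.  -80.8  41. ]
```

```bash
python3 -m inch '100 0.03 -0.009 -0.02 0 0 6; 100 0.033 -0.009 -0.02 0 0 6.5;100 0 0 0 0 0 0;100 0 0 0 0 0 0'
cat >> h.py <<'E'
def wpix(f,u,v,z):
    D=np.load(f'{f}.npz'); c=get_calibration('wrist'); dx=np.array([u-c['cx'],v-c['cy']])/c['fx']; th=np.hypot(*dx)
    k=np.sin(th)/max(th,1e-9); ray=np.array([dx[0]*k,-dx[1]*k,-np.cos(th)])
    T=c['tool_from_camera']; M=R.from_euler('xyz',D['rot']).as_matrix()
    o=M@T[:3,3]+D['pos']; r=M@T[:3,:3]@ray
    return o+r*(z-o[2])/r[2]
E
python3 - <<'E'
from h import *
p,_=save('wrist','w1'); cv2.imwrite('pics/w1b.png',cv2.resize(cv2.cvtColor(p,cv2.COLOR_RGB2BGR),(768,576),interpolation=cv2.INTER_CUBIC))
E
```

```text
clock: 0.6
position: [560.1, 63.3, 253.2]
tcp_rot: [-3.141, 0.001, 1.354]
contact_force: [-0.1, 0.1, 0.5]
opening: 1.0
```

View pics/w1b.png

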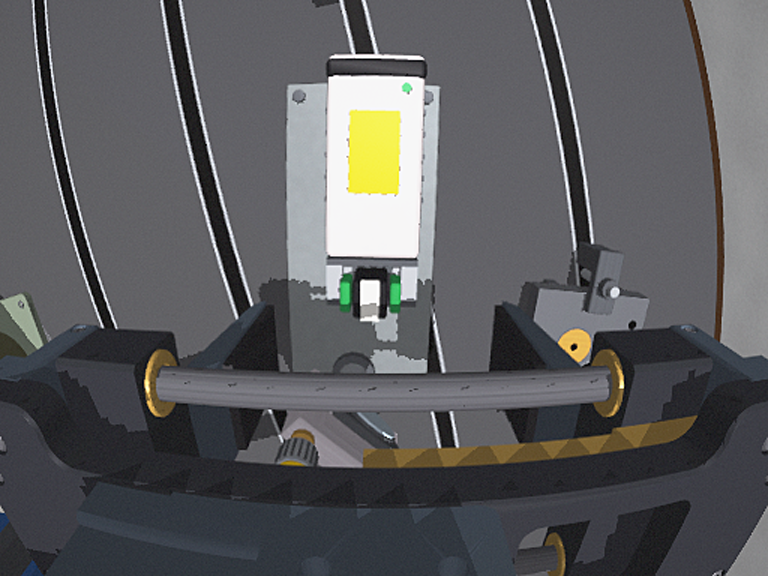

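Run:
```python
from h import *
f=512/768
a=wpix('w1',376*f,75*f,158);b=wpix('w1',374*f,257*f,158);print(a,b,np.arctan2(*(a-b)[:2]))
for u,v,z in [(292-5,90,15),(437,90,15),(288,90,15),(289,270,15)]: print(wpix('w1',u*f,v*f,z).round(1))
for u,v in [(340,291),(401,291),(370.5,292)]: print(wpix('w1',u*f,v*f,188).round(1))
print(wpix('w1',370*f,299*f,194))
D=np.load('w1.npz');M=R.from_euler('xyz',D['rot']).as_matrix();print(M.round(3), M.T@(np.array([556.5,63.5,253.2])-D['pos']))
```

```text
[582.32643497 185.28741322 158.        ] [557.07710103  77.63857167 158.        ] 0.23038809363187773
[503.1 217.6  15. ]
[636.4 186.2  15. ]
[504.  217.4  15. ]
[463.4  51.3  15. ]
[536.4  69.4 188. ]
[569.7  62.1 188. ]
[553.   65.2 188. ]
[552.39348228  63.16911002 194.        ]
[[ 0.215  0.977 -0.001]
 [ 0.977 -0.215 -0.001]
 [-0.001 -0.001 -1.   ]] [-0.57721353 -3.59555233 -0.02284689]
```

```bash
python3 -m inch '100 0 -0.006 0.03 0 0 0.8;100 0 0 0.03 0 0 0;100 0 0 0.025 0 0 0;100 0 0 0 0 0 0;60 0 0 0 0 0 0;45 0 0 0 0 0 0;45 0 0 0 0 0 0;45 0 0 0 0 0 0' 20
python3 - <<'E'
from h import *
p,_=save('wrist','w2'); cv2.imwrite('pics/w2b.png',cv2.resize(cv2.cvtColor(p,cv2.COLOR_RGB2BGR)[130:260,140:370],(800,452),interpolation=cv2.INTER_CUBIC))
E
```

```text
clock: 1.65
position: [554.9, 65.1, 169.5]
tcp_rot: [3.141, -0.0, 1.339]
contact_force: [0.1, -1.1, 0.3]
opening: 0.59
```

View pics/w2b.png

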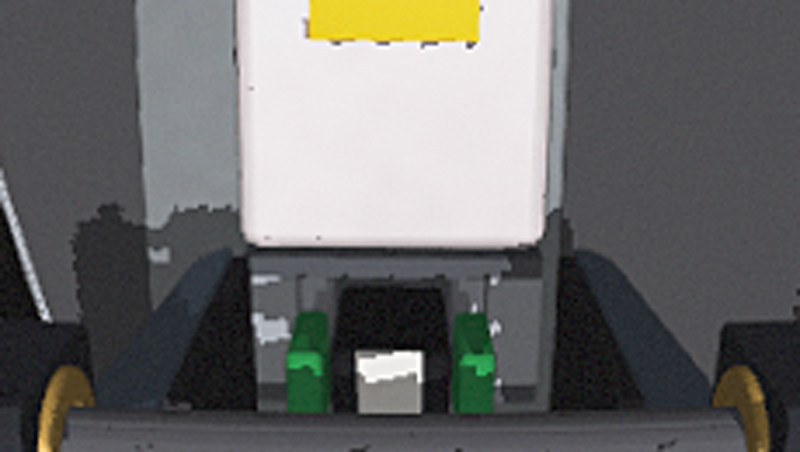

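```bash
python3 -m inch '45 -0.001 -0.0012 0 0 0 0;35 0 0 0 0 0 0;20 0 0 0 0 0 0;20 0 0 0 0 0 0;20 0 0 0 0 0 0;20 0 0 0 0 0 0;20 0 0 0 0 0 0;20 0 0 0 0 0 0' 25
```

```text
clock: 2.7
position: [552.5, 64.5, 169.0]
tcp_rot: [-3.14, 0.0, 1.339]
contact_force: [-4.9, 0.3, 3.9]
opening: 0.267
```

```bash
python3 -m inch '20 0 0 -0.003 0 0 0;20 0 0 -0.003 0 0 0;20 0 0 -0.003 0 0 0;20 0 0 -0.003 0 0 0;20 0 0 0 0 0 0'; python3 -m inch '20 0 0 -0.003 0 0 0;20 0 0 -0.003 0 0 0;20 0 0 -0.003 0 0 0;20 0 0 -0.003 0 0 0;20 0 0 -0.001 0 0 0;20 0 0 0 0 0 0'
```

```text
clock: 3.32
position: [552.5, 64.4, 181.0]
tcp_rot: [-3.14, 0.0, 1.339]
contact_force: [-6.1, 1.8, -0.9]
opening: 0.269
clock: 4.08
position: [552.5, 64.4, 193.2]
tcp_rot: [-3.139, 0.0, 1.339]
contact_force: [-4.9, 1.3, -6.0]
opening: 0.265
```

```bash
python3 -m inch '30 0 0 0 0 0 0;40 0 0 0 0 0 0;55 0 0 0 0 0 0;55 0 0 0 0 0 0;55 0 0 -0.03 0 0 0;55 0 0 -0.03 0 0 0;55 0 0 0 0 0 0'
python3 - <<'E'
from h import *
p,_=save('scene','s2');q,_=save('side','d2')
B=lambda x,s:cv2.resize(cv2.cvtColor(x,cv2.COLOR_RGB2BGR),None,fx=s,fy=s,interpolation=cv2.INTER_CUBIC)
a=B(p[235:310,245:335],4); b=B(q[180:255,285:365],4)
c=B(p[135:205,245:300],4); d=B(q[140:210,200:260],4)
im=np.zeros((600,800,3),np.uint8)
for k,(x,y) in zip((a,b,c,d),((0,0),(0,300),(400,0),(400,300))): im[y:y+k.shape[0],x:x+k.shape[1]]=k
cv2.imwrite('pics/m2.png',im)
for n,x in (('scene',p),('side',q)):
    x=x.astype(int); m=(x[...,0]>150)&(x[...,1]<110)&(x[...,2]<110); v,u=np.nonzero(m); k=(u>245)&(v>180)&(u<365); print(n,k.sum(),u[k].mean(),v[k].mean(), world(n,'s2' if n=='scene' else 'd2',u[k].mean(),v[k].mean(),40))
E
```

```text
clock: 4.95
position: [555.6, 64.4, 257.3]
tcp_rot: [3.133, -0.003, 1.339]
contact_force: [-0.2, -0.0, 0.0]
opening: 0.549
scene 11 290.3636363636364 267.54545454545456 [ 734.09585727 -102.78594867   40.        ]
side 11 324.6363636363636 213.0909090909091 [ 735.44885155 -102.43873328   40.        ]
```

View pics/m2.png

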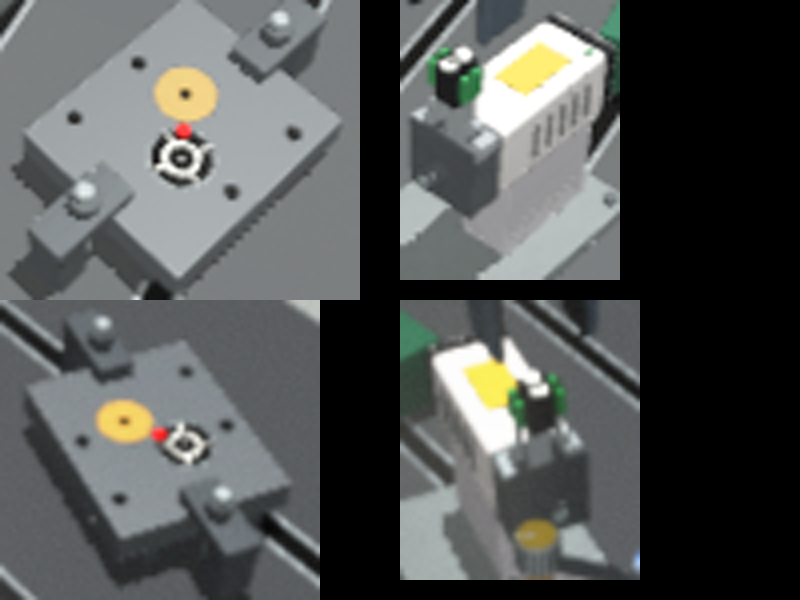

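The shutter is latched up, and the spot is lit at scene (290.4,267.4) and side (324.6,213.4). The bullseye is at (290.1,274.1) and (330.6,215.4). The spot needs about +10 mm in optics x and −15.6 mm in y. That means yellow about +1.25 rad and blue about +1.56 rad, both clockwise (+wz). I'll do yellow first.

```bash
python3 -m inch '55 -0.0377 -0.0164 0 0 0 0;55 -0.0377 -0.0164 0 0 0 0;55 -0.0377 -0.0164 0 0 0 0;55 0 0 0 0 0 -9;55 0 0 0 0 0 -9;55 0 0 0 0 0 -9;55 0 0 0 0 0 -9;55 0 0 0 0 0 0'
python3 - <<'E'
from h import *
print(observe()['joints'].round(2))
p,_=save('wrist','w3');q,_=save('side','d3');r,_=save('scene','s3')
B=lambda x,s:cv2.resize(cv2.cvtColor(x,cv2.COLOR_RGB2BGR),None,fx=s,fy=s,interpolation=cv2.INTER_CUBIC)
im=np.zeros((600,800,3),np.uint8)
im[:384,:512]=B(p,1)
a=B(q[120:230,200:300],2.5);im[:275,515:765]=a
a=B(r[130:230,170:270],2.5);im[300:550,515:765]=a
cv2.imwrite('pics/m3.png',im)
E
```

```text
clock: 6.05
position: [478.9, -34.4, 252.9]
tcp_rot: [-3.14, -0.001, 1.965]
contact_force: [0.0, 0.5, -0.8]
opening: 0.548
[-0.1   0.15  1.7  -0.    1.3  -0.49]
```

View pics/m3.png

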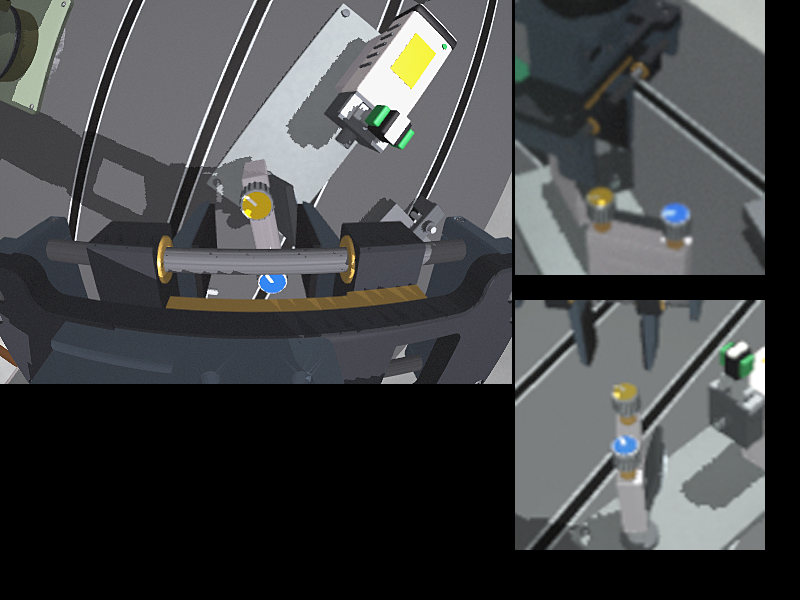

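Run:
```python
from h import *
D=np.load('w3.npz');M=R.from_euler('xyz',D['rot']).as_matrix()
for u,v in [(257,206.5),(272,282)]:
    w=wpix('w3',u,v,208);print(w.round(1),(M.T@(w-D['pos'])).round(1))
w=np.array([481.7,-34.3,208]);print(D['pos'],(M.T@(w-D['pos'])).round(1)); print(observe()['position'])
```

```text
[480.7 -36.6 208. ] [-2.7  0.8 44.9]
[519.7 -96.3 208. ] [-72.9  13.9  44.9]
[478.93175033 -34.37837081 252.91986694] [-1.   2.7 44.9]
[479.18083607 -34.3552648  253.47150874]
```

```bash
python3 -m inch '55 -0.0018 0.0015 0.02 0 0 0;55 0 0 0.02 0 0 0;55 0 0 0.02 0 0 0;55 0 0 0.012 0 0 0;55 0 0 0 0 0 0' 15; python3 -m inch '40 0 0 0 0 0 0;25 0 0 0 0 0 0;20 0 0 0 0 0 0;20 0 0 0 0 0 0;20 0 0 0 0 0 0;20 0 0 0 0 0 0'
```

```text
clock: 6.82
position: [481.0, -35.4, 181.3]
tcp_rot: [-3.14, -0.001, 1.966]
contact_force: [-0.3, -0.6, 1.3]
opening: 0.546
clock: 7.58
position: [480.3, -36.1, 182.5]
tcp_rot: [-3.139, 0.001, 1.967]
contact_force: [-4.2, -2.2, 4.5]
opening: 0.28
```

```bash
python3 -m inch '20 0 -0.001 0 0 0 0;20 0 0 0 0 0 9;20 0 0 0 0 0 9;20 0 0 0 0 0 9;20 0 0 0 0 0 9;20 0 0 0 0 0 9;20 0 0 0 0 0 9;20 0 0 0 0 0 9'; python3 -m inch '20 0 0 0 0 0 9;20 0 0 0 0 0 0;20 0 0 0 0 0 0'
cat >> h.py <<'E'
def spot():
    out=[]
    for n,f,b in (('scene','sx',(290.1,274.1)),('side','dx',(330.6,215.4))):
        p,_=save(n,f); x=p.astype(float); v0,u0=(np.array(b[::-1])-25).astype(int); c=x[v0:v0+50,u0:u0+50]
        w=np.clip(c[...,0]-1.3*np.maximum(c[...,1],c[...,2])-30,0,None); w[(c[...,1]>120)]=0; vv,uu=np.mgrid[v0:v0+50,u0:u0+50]
        u,v=(w*uu).sum()/w.sum(),(w*vv).sum()/w.sum(); d=(world(n,f,*b,40)-world(n,f,u,v,40))[:2]
        ex=np.array([.974,-.226]);ey=np.array([.226,.974]); print(n,(round(u,1),round(v,1)),w.sum().round(),'need dx,dy optics',(d@ex).round(2),(d@ey).round(2))
E
python3 -c "from h import *;spot()"
```

```text
clock: 8.57
position: [479.0, -35.9, 182.4]
tcp_rot: [-3.14, 0.002, 0.862]
contact_force: [-7.3, -1.5, 7.5]
opening: 0.281
clock: 8.95
position: [478.9, -35.8, 182.4]
tcp_rot: [-3.14, 0.002, 0.71]
contact_force: [-7.3, -2.1, 6.9]
opening: 0.277
scene (np.float64(293.6), np.float64(269.5)) 1192.0 need dx,dy optics 1.36 -15.62
side (np.float64(326.8), np.float64(211.9)) 802.0 need dx,dy optics 2.18 -15.61
```

```bash
python3 -m inch '20 0 0 0 0 0 6;20 0 0 0 0 0 6;20 0 0 0 0 0 0;20 0 0 0 0 0 0'; python3 -c "from h import *;spot()"
```

```text
clock: 9.55
position: [478.8, -35.6, 182.4]
tcp_rot: [-3.14, 0.003, 0.501]
contact_force: [-6.8, -0.4, 7.4]
opening: 0.277
scene (np.float64(293.8), np.float64(269.8)) 1080.0 need dx,dy optics 0.58 -15.31
side (np.float64(327.0), np.float64(211.8)) 613.0 need dx,dy optics 1.31 -15.95
```

```bash
python3 -m inch '35 0 0 0 0 0 0;50 0 0 0 0 0 0;55 0 0 0 0 0 0;55 0 0 -0.025 0 0 0;55 0 0 -0.025 0 0 0;55 0.003 0.036 0 0 0 0;55 0.003 0.036 0 0 0 0;55 0 0 0 0 0 0'; python3 -m inch '55 0 0 0 0 0 -10;55 0 0 0 0 0 -10;55 0 0 0 0 0 -10;55 0 0 0 0 0 -10;55 0 0 0 0 0 -10;55 0 0 0 0 0 -10;55 0 0 0 0 0 -10;55 0 0 0 0 0 -10'; python3 -m inch '55 0 0 0 0 0 -10;55 0 0 0 0 0 0;55 0 0 0 0 0 0'
python3 - <<'E'
from h import *
spot();s=observe();M=R.from_euler('xyz',s['tcp_rot']).as_matrix();print(s['position'],s['joints'].round(2),(M.T@(np.array([519,-96.3,181.5])-s['position'])).round(1))
p,_=save('wrist','w4');x=p.astype(int);m=((x[...,2]>x[...,0]+70)&(x[...,2]>150)).astype(np.uint8)
n,_,st,c=cv2.connectedComponentsWithStats(m);i=1+st[1:,4].argmax();print(st[i],c[i],wpix('w4',*c[i],208))
E
```

```text
clock: 10.65
position: [521.6, -97.6, 231.5]
tcp_rot: [3.141, -0.0, 0.499]
contact_force: [0.0, -0.5, 0.1]
opening: 0.549
clock: 11.65
position: [519.9, -95.2, 231.8]
tcp_rot: [-3.142, -0.001, 1.903]
contact_force: [-0.0, -0.8, -0.2]
opening: 0.55
clock: 12.02
position: [520.2, -95.7, 232.0]
tcp_rot: [3.141, -0.0, 2.07]
contact_force: [-0.5, -0.7, -0.0]
opening: 0.548
scene (np.float64(293.8), np.float64(269.8)) 1081.0 need dx,dy optics 0.57 -15.31
side (np.float64(327.0), np.float64(211.8)) 623.0 need dx,dy optics 1.3 -15.95
[520.25671221 -95.91422702 231.9691067 ] [-0.2   0.24  1.64  0.    1.27 -0.7 ] [ 0.3 -1.3 50.5]
[240 198  32  30 615] [256.08130081 213.30406504] [520.45637359 -96.11741749 208.        ]
```

Position agrees with the wrist view. Descend and grasp blue.

```bash
python3 -m inch '55 0 -0.0006 0.025 0 0 0;55 0 0 0.025 0 0 0;55 0 0 0 0 0 0;40 0 0 0 0 0 0;25 0 0 0 0 0 0;20 0 0 0 0 0 0;20 0 0 0 0 0 0;20 0 0 0 0 0 0'; python3 -m inch '20 0 0 0 0 0 9;20 0 0 0 0 0 9;20 0 0 0 0 0 9;20 0 0 0 0 0 9;20 0 0 0 0 0 9;20 0 0 0 0 0 9;20 0 0 0 0 0 9;20 0 0 0 0 0 9'; python3 -m inch '20 0 0 0 0 0 9;20 0 0 0 0 0 6;20 0 0 0 0 0 0;20 0 0 0 0 0 0';python3 -c "from h import *;spot()"
```

```text
clock: 13.18
position: [520.3, -96.5, 182.8]
tcp_rot: [3.14, 0.001, 2.072]
contact_force: [-0.3, 0.4, 5.7]
opening: 0.28
clock: 14.18
position: [518.4, -96.3, 182.8]
tcp_rot: [-3.14, 0.002, 0.81]
contact_force: [-4.3, 1.2, 8.9]
opening: 0.273
clock: 14.68
position: [518.2, -96.0, 182.8]
tcp_rot: [-3.139, 0.002, 0.553]
contact_force: [-5.0, 1.7, 9.3]
opening: 0.281
scene (np.float64(289.9), np.float64(274.2)) 1913.0 need dx,dy optics 0.28 0.51
side (np.float64(330.6), np.float64(215.7)) 1194.0 need dx,dy optics 0.55 1.01
```

Nearly centred. I'll release, rise clear of the view, and look.

```bash
python3 -m inch '35 0 0 0 0 0 0;50 0 0 0 0 0 0;55 0 0 0 0 0 0;55 0 0 -0.03 0 0 0;55 0 0 -0.04 0 0 0;55 -0.03 -0.03 -0.03 0 0 0;55 0 0 0 0 0 0;55 0 0 0 0 0 0'
python3 - <<'E'
from h import *
spot()
B=lambda f,a,s:cv2.resize(cv2.imread(f'pics/{f}.png')[a],None,fx=s,fy=s,interpolation=cv2.INTER_CUBIC)
S=np.s_
im=np.zeros((600,800,3),np.uint8)
for k,(x,y) in ((B('sx',S[250:300,265:315],6),(0,0)),(B('dx',S[190:240,305:355],6),(0,300)),(B('sx',S[130:230,190:310],4)[:300],(310,0)),(B('dx',S[140:240,190:310],3),(310,300))): k=k[:600-y,:800-x];im[y:y+k.shape[0],x:x+k.shape[1]]=k
cv2.imwrite('pics/m4.png',im)
E
```

```text
clock: 15.78
position: [478.6, -86.7, 281.5]
tcp_rot: [3.142, -0.0, 0.553]
contact_force: [-0.4, 0.5, 0.7]
opening: 0.549
scene (np.float64(289.9), np.float64(274.2)) 1914.0 need dx,dy optics 0.27 0.5
side (np.float64(330.7), np.float64(215.7)) 1196.0 need dx,dy optics 0.51 1.03
```

View pics/m4.png

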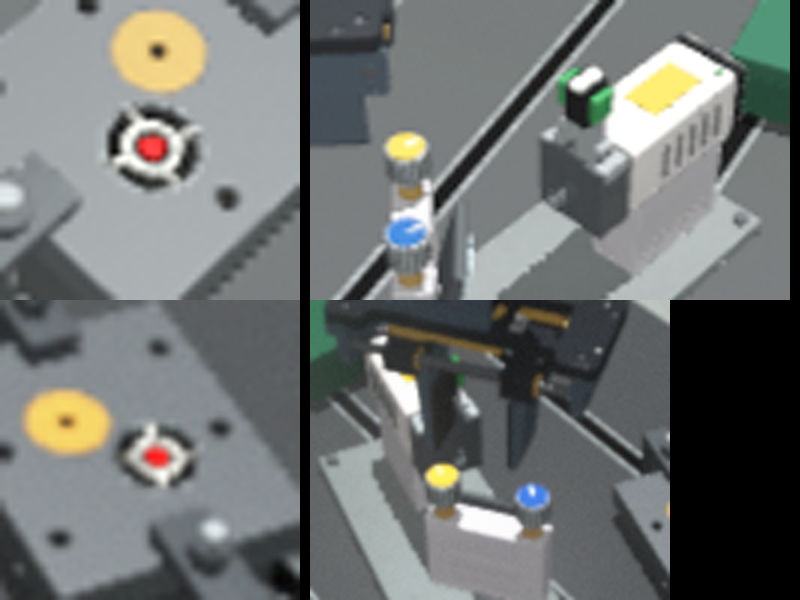

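The spot sits concentric in the white ring in both views (crop (152,148) in scene, (157,457) in side). The shutter is still up and the gripper is clear, so I'm handing in.

```bash
python3 -c "from workcell import *;print(observe()['clock'],close_job())"
```

```text
the job is handed in; nothing more can be done
15.875 None
```

I pinched both shutter buttons home, lifted the shutter about 24 mm to its stop, and let go; it stayed latched open with the spot lit. I then turned the yellow knob about 84° and the blue knob about 87°, both clockwise, and backed the gripper well clear. I handed in at 15.9 s.

- **Spot position:** in the last pictures the red spot lies wholly inside the white ring in both views. The measured offset from centre is about 0.6 mm (scene camera) and 1.2 mm (side camera), within roughly 4 mm of room. The two cameras differ by about half a millimetre, which is within calibration error.
- **Contact:** the highest contact force I read was about 11 N, and the hand was kept above the mirror and its holder. I never moved near the spanner, the drift or the box, though I didn't check their positions again at the end.
- **No failed checks:** apart from the small camera difference, nothing failed or disagreed.

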